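# Refit a keyed control knob on a stirrer

### The arm

A 7-joint arm with a two-finger parallel gripper is mounted at the origin on a cart in front of the work surface, level with it; the furniture and walls round the work are solid. World frame = base frame: x ahead of the robot, y to its left, z up, the work surface at z = 0. Lengths are in m, angles in rad, forces in N, time in s.
With the tool pointing down it reaches from about 0.4 to 0.85 m from the base axis. Payload 10.4 kg.
Tool frame: the origin (TCP) lies midway between the tips of the shut fingers; the grasp point (between the pads) lies 19 mm behind it; z points along the fingers, y is the line along which they close (so a half turn about z gives the same grasp; the last joint's range is limited). The gripper opens to 85 mm and grips with 20 to 120 N. Pads are 22 mm wide; open, the fingers measure 114 mm over their backs; the gripper's body (76 mm by 85 mm) begins 54 mm behind the grasp point. The pads swing forward as they close: fully open they stand 13 mm farther back than shut.
Start: joints at [-1.222, 0.332, -0.065, 1.46, 0.022, 1.35, -0.088], TCP at [0.227, 0.582, 0.231] pointing down, gripper open.
Joint ranges: [-2.6, 2.6], [-0.5, 2.12], [-1.47, 1.34], [0.16, 2.42], [-1.27, 4.41], [0.06, 2.06], [-2.6, 2.6]. Speed limits (rad/s): [2.22, 2.22, 2.79, 2.79, 3.14, 3.14, 3.14].

### API

Orientations are given as a unit quaternion [x, y, z, w].
In Python, from workcell import get_obs, camera, camera_params, hand_in gives the robot as it stands.
- The arm moves only by the tool carry_out, never from a script. Its argument "commands" is a list that holds one entry, the list of rows, each a list of 6 numbers: the shift along the tool's x, y, z in units of 40 mm (1.0 is 40 mm), then the turn, a rotation vector about the tool's x, y, z in units of 6 degrees (1.0 is 6 degrees). In form: [[[x, y, z, ax, ay, az], ...]]. A call has 1 to 20 rows; each row shifts and turns the commanded pose from where the row before left it, along the tool's axes as they then stand; what a row does not reach is not made up. A row lasts 1/12 s, in which the tool goes at most 41.7 mm and 7.16 degrees, less where a joint would pass 70% of its speed; a pose out of reach is approached as far as the arm can. A call is refused whole if a number of a shift passes 1 or a number of a turn 1, either way. A call with a gripper value outside its range is refused whole. "hand" is the closure, from -1 (fully open) to 1 (shut), set as the call begins (left out, the last holds). The fingers move at their own pace and stop on an object; "force" is the grip in N (left out, the last holds). Time passes only in rows, so rows that do not move let the fingers close. It gives the time, the measured TCP pose, the force, the opening and the grip force at its end, in the units of the state.
- get_obs(): the state, without advancing time (a new reading comes with each control period).
- camera(name): name is "scene" or "top" or "wrist"; returns the picture (400x640x3 uint8, red, green, blue); there is no depth.
- camera_params(name): a dict with "mtx" (3x3 intrinsics, pixels), "R" (3x3) and "t" (3): a world point X has camera coordinates R X + t. Camera axes: x right, y down, z forward; pixel columns grow to the right and rows downward; lengths in m; the calibration is good to about 2 mm. A picture is of the moment at which its call begins: read the wrist's pose just before it. camera_params takes no time and is no camera call; for the wrist camera it gives the pose at the moment of the call.
- hand_in(): hands the job in; it is judged then, once.
The state is a dict: "clock": time; "joint_pos": joint angles; "joint_velocities": joint speeds; "tau": joint torques, N m; "position": TCP position; "ee_rot": TCP orientation; "ft_force": force on the tool from outside, world axes, zero at the start; "torque": the same for the moment, N m; "grip_width": opening from 0.0 (shut) to 1.0 (fully open); "grasp_force": force on a finger pad.
Only numpy, scipy, OpenCV 4.12 (cv2) and the standard library are available. Lean on these libraries where they do the work, as an engineer would, in place of code of your own. Each camera call takes 0.05 s, during which the arm holds its last target. There are 200 camera calls.

### The job

The black control knob has come off the magnetic stirrer. Put it back on its keyed spindle, feeling for the angle at which the key lets it go down, push it fully home onto the deck, then turn it until its white pointer stands at the orange mark and let go. Leave the small beaker on the stirrer's plate, the timer, the petri dish and the small flask where they are.

Things in the scene. Friction and masses are not known exactly. Their poses are not given: they have to be found in the camera images.
- stirrer: White magnetic stirrer, cannot be moved. 200 mm deep (x), 150 mm wide (y). Origin: centre of its underside on the bench; x points from its front edge to its rear, z up. Front part: flat grey control deck 44 mm above the bench with the bare spindle. Rear part, from x = -20 to +92 mm: white plate, top 56 mm above the bench, which carries the small beaker.
- spindle_foot (a point): Point on the axis of the upright spindle at deck height (stirrer frame x -65, y 0, z 44 mm), with the stirrer's axes. On the spindle's lower 10 mm a side key stands out, 4 mm wide, reaching 9.5 mm from the axis. Its angle is not reported: it starts anywhere within 0.55 rad either side of the stirrer's +x (straight to the rear).
- spindle_tip (a point): Top of the dark steel spindle, on its axis, 22 mm above the deck. The spindle is round, 11 mm thick, the top 4 mm tapered to 7 mm. It turns stiffly (friction 0.12 N m, stops 1.3 rad either side of the stirrer's +x) and stays where it is left. Turning the knob while pressing it on the key with more than about 15 N may drag it along.
- dial_mark (a point): Point on the deck 22 mm from the spindle axis, in line with the orange mark; its direction from the axis is 0.90 rad clockwise, seen from above, from the stirrer's +x. The orange mark itself is the 12 mm long bar just outside it.
- knob: Loose black control knob, 60 g, 40 mm tall, standing on the bench, bore downward. Origin: centre of its underside; z up along the bore, x toward the pointer. A bar 34 mm long (x) with two flat grip sides 24 mm apart (y) over its full height, a pointer beak in front (to x = 22 mm, z 3 to 11 mm), a white line on top and front.
- knob_bore (a point): Blind end of the knob's bore, on its axis, 24 mm above its underside. The bore is open below, 1 mm wider than the spindle all round, with one notch 6 mm wide toward +x. On the spindle it first rests on the key, underside 10 mm above the deck; with its pointer within about 0.12 rad of the key it goes down to the deck, and from then on turns the spindle.
- knob_pointer (a point): Tip of the knob's pointer beak, at x = 22, y = 0, z = 7 mm in the knob frame.
- small_beaker: Small clear beaker, 46 mm wide, 57 mm tall, standing loose on the stirrer's plate; origin at the centre of its underside. Not to be disturbed.
- timer: Beige bench timer, 62 x 62 x 20 mm, lying loose on the bench; origin at the centre of its underside. Not to be disturbed.
- petri: Round petri dish, 58 mm wide, 15 mm tall, loose on the bench; origin at the centre of its underside. Not to be disturbed.
- small_flask: Small clear conical flask, 50 mm wide, 70 mm tall, loose on the bench; origin at the centre of its underside. Not to be disturbed.
There are look-alikes about, which are no part of the job. There is more than one size of the knob; the one meant has the size given above.

How it is judged:
By the outcome, as a careful person would: the job done as asked, in the order asked, and still so for the second after the job is handed in, with the robot touching nothing.
It also fails if it takes over 54 s, if anything falls off the work surface, if the arm or the gripper's body presses on something with over 40 N, if the wrist force passes 120 N, or if a joint passes its speed limit or range.

## Working session

There is one attempt and no reset: what is moved stays moved. The work goes in short steps, Python scripts to look and compute and a tool call to move; the robot and the scene stay as the last step left them, time stands still between calls to the robot, and variables do not carry over. Pictures are saved under pics/ and viewed, at most 10 in all, crops included, and the job is handed in when it is done.

Besides the shell and the picture viewer there is one more tool, called after "Call:" by a JSON object that holds its "op" and its "data", one argument or row to a line. carry_out: Moves the arm, as the interface text tells. Its arguments: {"type":"object","properties":{"commands":{"type":"array"},"hand":{"type":"number"},"force":{"type":"number"}},"required":["commands"]}

```bash
mkdir -p pics; ls
python3 - <<'E'
from workcell import *
import cv2,numpy as np
o=get_obs();print(o)
for n in("scene","top"):
    im=camera(n);cv2.imwrite(f"pics/{n}0.png",im[:,:,::-1])
    p=camera_params(n);print(n,p)
a=cv2.imread("pics/top0.png");b=cv2.imread("pics/scene0.png")
E
```

```text
pics
{'clock': 0.0, 'joint_pos': array([-1.22155501,  0.332861  , -0.06468459,  1.46097434,  0.02160961,
        1.34991552, -0.08848919]), 'joint_velocities': array([ 0.00154533,  0.00298237, -0.00247106, -0.00119384,  0.00024234,
       -0.0010116 , -0.00148701]), 'tau': array([ 8.31738653e-04, -6.25455379e+01,  4.98559582e-02, -3.91595578e+01,
        1.63378625e-02,  1.02359679e-02, -4.45629189e-05]), 'position': array([0.22695658, 0.58191219, 0.23050693]), 'ee_rot': array([ 1.84841507e-01,  9.82768072e-01, -7.25251042e-04, -9.34079838e-05]), 'ft_force': array([ 0.9391971 ,  0.51646302, -0.08334345]), 'torque': array([0.0097264 , 0.02689047, 0.01446228]), 'grasp_force': 0.0, 'grip_width': 0.9978883914556136}
scene {'mtx': array([[376.72595842,   0.        , 319.94189613],
       [  0.        , 376.72595842, 198.75630078],
       [  0.        ,   0.        ,   1.        ]]), 'R': array([[ 0.38748436, -0.92187544,  0.00124683],
       [-0.71674057, -0.30211174, -0.62849936],
       [ 0.57977481,  0.24264001, -0.7778091 ]]), 't': array([-0.51541673,  0.2738911 ,  0.73009568])}
top {'mtx': array([[456.3950382 ,   0.        , 318.53817911],
       [  0.        , 456.3950382 , 193.19156626],
       [  0.        ,   0.        ,   1.        ]]), 'R': array([[ 0.01788113, -0.99935487, -0.03114671],
       [-0.98073379, -0.01147004, -0.19501197],
       [ 0.1945289 ,  0.03403367, -0.98030618]]), 't': array([-0.32888455,  0.48647553,  1.00516058])}
```

View pics/top0.png

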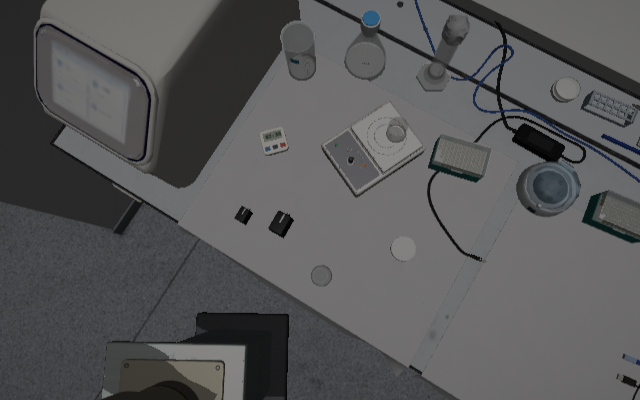

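View pics/scene0.png

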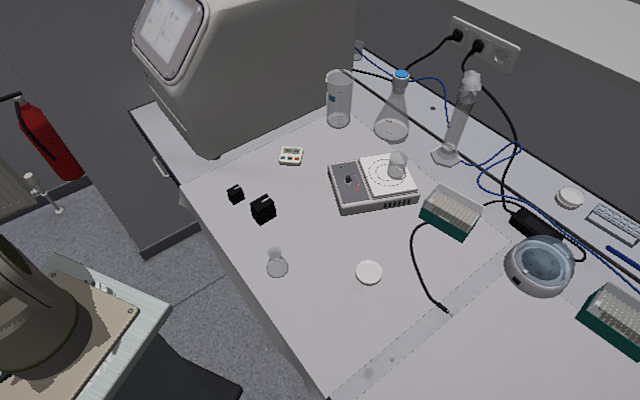

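The top view shows two black knobs: a small one at (243,214) and a large one at (281,223). The stirrer is at about (372,147), with its spindle at (350,160). I'll enlarge the knobs and measure their sizes.

```bash
cat > h.py <<'E'
from workcell import *
import cv2,numpy as np
def ray(p,uv,z):
    C=-p["R"].T@p["t"]; d=p["R"].T@np.linalg.solve(p["mtx"],[uv[0],uv[1],1.]); return C+d*(z-C[2])/d[2]
def proj(p,X):
    q=p["mtx"]@(p["R"]@np.asarray(X)+p["t"]); return q[:2]/q[2]
E
python3 - <<'E'
from h import *
p=camera_params("top");im=cv2.imread("pics/top0.png")
print(proj(p,get_obs()["position"]))
for uv in[(243,214),(281,223)]: print(uv,ray(p,uv,0.02))
print("spindle",ray(p,(350,160),.066))
c=im[195:245,225:305]; k1=cv2.resize(c,None,fx=8,fy=8,interpolation=cv2.INTER_CUBIC)
c=im[95:200,315:430]; k2=cv2.resize(c,None,fx=5,fy=5,interpolation=cv2.INTER_CUBIC)[:, :]
k1=cv2.convertScaleAbs(k1,alpha=2.2,beta=0)
cv2.imwrite("pics/k1.png",k1);cv2.imwrite("pics/k2.png",cv2.convertScaleAbs(k2,alpha=1.6))
E
```

```text
[-176.05266695  308.10209457]
(243, 214) [ 0.44414759 -0.14505664  0.02      ]
(281, 223) [ 0.4242054  -0.23488283  0.02      ]
spindle [ 0.56438963 -0.39258008  0.066     ]
```

View pics/k1.png

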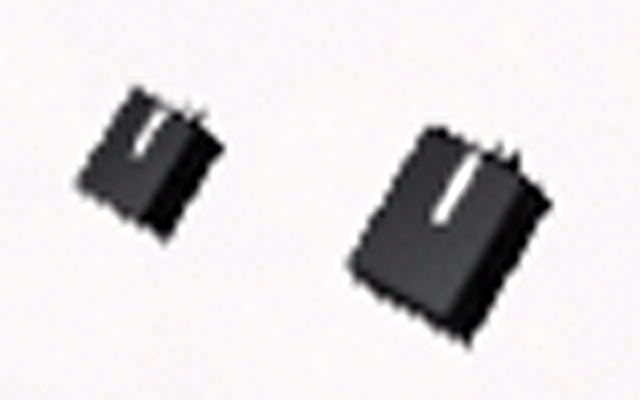

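View pics/k2.png

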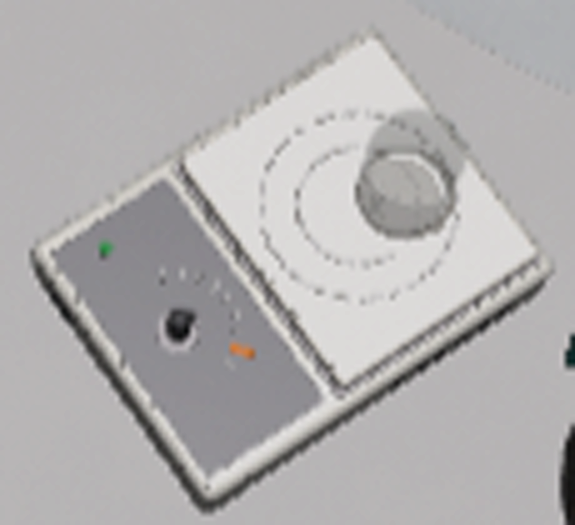

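The crop shows the small knob with top corners at about (135,90), (80,185) and (140,212), and the large one at about (437,127), (350,262) and (450,305). In the stirrer crop, the spindle is at about (180,322) and the orange mark at about (243,351).

Run:
```python
from h import *
p=camera_params("top")
f=lambda u,v:(u/8+225-.4,v/8+195-.4)
for n,pts,z in(("small",[(135,90),(80,185),(140,212),(205,118)],.03),("small",[(135,90),(80,185),(140,212),(205,118)],.04),("large",[(437,127),(350,262),(440,305),(525,172)],.04),("large",[(437,127),(350,262),(440,305),(525,172)],.055)):
    P=[ray(p,f(*q),z) for q in pts]; print(n,z,[np.linalg.norm(P[i]-P[i-1]).round(4) for i in(1,2,3,0)],np.mean(P,0).round(4), np.degrees(np.arctan2(*(P[0]-P[1])[1::-1])))
# stirrer: deck/top corners at z ~.044 & .056, crop x5 origin (315,95)
g=lambda u,v:(u/5+315-.4,v/5+95-.4)
sp=ray(p,g(182,320),.066);om=ray(p,g(243,351),.044)
print(sp,om,om-sp,np.linalg.norm((om-sp)[:2]),np.degrees(np.arctan2(om[1]-sp[1],om[0]-sp[0])))
A=ray(p,g(183,165),.056);B=ray(p,g(372,38),.056);D=ray(p,g(345,390),.056);E=ray(p,g(540,262),.056)
print(A,B,D,E,[np.degrees(np.arctan2(*(q)[1::-1])) for q in(B-A,E-D,A-D,B-E)])
```

```text
small 0.03 [np.float64(0.0316), np.float64(0.0194), np.float64(0.0328), np.float64(0.0223)] [ 0.4438 -0.1449  0.03  ] -27.464320705072865
small 0.04 [np.float64(0.0313), np.float64(0.0192), np.float64(0.0325), np.float64(0.0221)] [ 0.4423 -0.147   0.04  ] -27.464320705072875
large 0.04 [np.float64(0.0457), np.float64(0.0287), np.float64(0.0448), np.float64(0.0286)] [ 0.4247 -0.2334  0.04  ] -30.936530674829765
large 0.055 [np.float64(0.045), np.float64(0.0283), np.float64(0.0441), np.float64(0.0282)] [ 0.4227 -0.2352  0.055 ] -30.93653067482985
[ 0.56770304 -0.39483459  0.066     ] [ 0.55924803 -0.42390451  0.044     ] [-0.008455   -0.02906993 -0.022     ] 0.030274539290127557 -106.21709720481572
[ 0.64519272 -0.39537151  0.056     ] [ 0.70839724 -0.48371654  0.056     ] [ 0.53818445 -0.46942099  0.056     ] [ 0.59957451 -0.55919067  0.056     ] [np.float64(-54.41900641488371), np.float64(-55.633265376425), np.float64(34.68314847019106), np.float64(34.74328959121637)]
```

The small knob at (243,214) measures about 32 x 21 mm, which fits 34 x 24. The large one at (281,223) measures about 45 x 28 mm, which is too big. The small knob is therefore the one meant, and the crop confirms it. Next I'll check clearance to the big machine on the way.

Run:
```python
from h import *
s=camera_params("scene");t=camera_params("top")
print("base",proj(t,[0,0,0.0]),proj(s,[0,0,0.]))
for uv in[(215,158),(205,152),(168,118),(150,103)]: print("scene",uv,ray(s,uv,0.).round(3))
for uv in[(185,187),(155,172),(222,150)]: print("top",uv,ray(t,uv,0.).round(3), ray(t,uv,.3).round(3))
# triangulate screen lower-right bezel corner: scene (205,70) top?
print(ray(t,(56,128),0.),ray(t,(178,222),0.),ray(s,(183,183),0.),ray(s,(131,110),0.))
im=camera("wrist");cv2.imwrite("pics/w0.png",im[:,:,::-1]);print(camera_params("wrist"))
```

```text
base [169.20753393 414.07668903] [ 53.98927329 340.082829  ]
scene (215, 158) [ 0.546 -0.015  0.   ]
scene (205, 152) [0.555 0.024 0.   ]
scene (168, 118) [0.637 0.212 0.   ]
scene (150, 103) [0.676 0.311 0.   ]
top (185, 187) [0.511 0.003 0.   ] [ 0.449 -0.098  0.3  ]
top (155, 172) [0.548 0.08  0.   ] [ 0.475 -0.042  0.3  ]
top (222, 150) [ 0.605 -0.081  0.   ] [ 0.516 -0.159  0.3  ]
[0.65879245 0.34173798 0.        ] [0.42581388 0.01391122 0.        ] [0.43457583 0.01194192 0.        ] [0.62402325 0.3424278  0.        ]
{'mtx': array([[278.33936329,   0.        , 320.17676708],
       [  0.        , 278.33936329, 203.9427485 ],
       [  0.        ,   0.        ,   1.        ]]), 'R': array([[ 3.62442846e-01,  9.32005980e-01, -1.90310408e-04],
       [ 8.98284028e-01, -3.49274451e-01,  2.66633011e-01],
       [ 2.48437090e-01, -9.68101800e-02, -9.63798112e-01]]), 't': array([-0.62494447, -0.03434289,  0.37893708])}
```

View pics/w0.png

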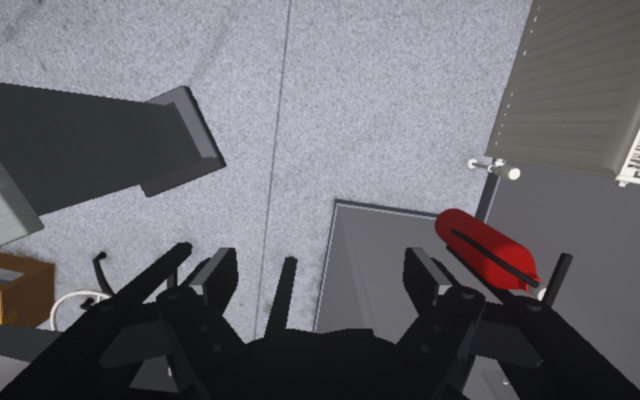

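Call:
{"op": "carry_out", "data": {
  "commands": [
    [[-0.62,-0.72,0,0,0,0],[-0.62,-0.72,0,0,0,0],[-0.62,-0.72,0,0,0,0],[-0.62,-0.72,0,0,0,0],[-0.62,-0.72,0,0,0,0],[-0.62,-0.72,0,0,0,0],[-0.62,-0.72,0,0,0,0],[-0.62,-0.72,0,0,0,0],[-0.62,-0.72,0,0,0,0],[-0.62,-0.72,0,0,0,0],[-0.62,-0.72,0,0,0,0],[-0.62,-0.72,0,0,0,0]]
  ],
  "hand": -1,
  "force": 40
}}

```text
clock: 1.15
position: [0.3788, 0.1503, 0.2313]
ee_rot: [0.185, 0.983, 0.0, -0.0]
ft_force: [1.6, 0.6, -0.2]
grip_width: 1.004
grasp_force: 0.0
```

Call:
{"op": "carry_out", "data": {
  "commands": [
    [[-0.52,-0.8,0,0,0,0],[-0.52,-0.8,0,0,0,0],[-0.52,-0.8,0,0,0,0],[-0.52,-0.8,0,0,0,0],[-0.52,-0.8,0,0,0,0],[-0.52,-0.8,0,0,0,0],[-0.52,-0.8,0,0,0,0],[-0.52,-0.8,0,0,0,0],[0,0,0.8,0,0,0.55],[0,0,0.8,0,0,0.55],[0,0,0.8,0,0,0],[0,0,0,0,0,0],[0,0,0,0,0,0]]
  ]
}}

```text
clock: 2.23
position: [0.4398, -0.1468, 0.1349]
ee_rot: [0.241, 0.97, -0.001, -0.001]
ft_force: [-0.3, 0.2, 0.3]
grip_width: 1.0
grasp_force: 0.0
```

Run:
```python
from h import *
o=get_obs();p=camera_params("wrist");im=camera("wrist");cv2.imwrite("pics/w1.png",im[:,:,::-1])
print(o["position"],o["ee_rot"],o["joint_pos"].round(2)); np.save("w1.npy",p,allow_pickle=True); print(proj(p,[.4423,-.147,.04]))
```

```text
[ 0.43979245 -0.14679269  0.13491345] [ 2.41098823e-01  9.70499187e-01 -6.71667492e-04 -1.49452180e-03] [-0.53  0.05  0.79  2.02 -0.04  1.09  1.35]
[321.23721751 209.46722795]
```

View pics/w1.png

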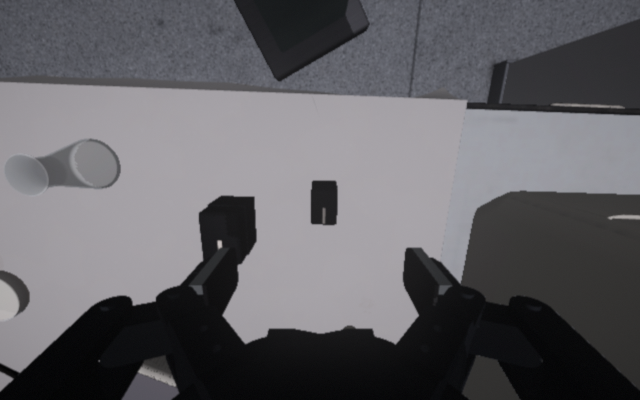

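The wrist view shows the small knob at (324,202) with its white line pointing down the image, and the large knob at (230,228) to the left, clear of the finger's path. I'll refine the small knob's pose.

Run:
```python
from h import *
p=np.load("w1.npy",allow_pickle=True).item();im=cv2.imread("pics/w1.png");o=get_obs()
g=cv2.cvtColor(im,cv2.COLOR_BGR2GRAY)[170:240,295:355]
print("tcp px",proj(p,o["position"]))
m=(g<90).astype(np.uint8);n,l,st,c=cv2.connectedComponentsWithStats(m);k=1+np.argmax(st[1:,4]);print(st[k],c[k])
# per-row extents and brightness classes
for r in range(8,60,4): 
    xs=np.where(l[r]==k)[0]; print(r+170, (xs.min()+295,xs.max()+295) if len(xs) else None, g[r,17:45:3])
b=np.argwhere((g>110)&(cv2.erode(cv2.morphologyEx(m,cv2.MORPH_CLOSE,np.ones((9,9))),np.ones((5,5)))>0))+[170,295]
print(b.tolist())
```

```text
tcp px [320.70152126 256.25063267]
[  16   11   26   44 1078] [28.54359926 31.97309833]
178 None [164 165 164 165 166 165 166 165 165 165]
182 (np.int64(312), np.int64(335)) [ 60  31  32  32  32  32  32  32 106 165]
186 (np.int64(312), np.int64(336)) [ 52  32  31  32  30  31  32  32  51 165]
190 (np.int64(311), np.int64(336)) [ 33  33  33  32  34  31  33  33  42 165]
194 (np.int64(311), np.int64(336)) [ 32  34  33  34  34  34  33  34  42 164]
198 (np.int64(311), np.int64(336)) [ 33  32  34  32  33  34  33  34  42 164]
202 (np.int64(311), np.int64(336)) [ 33  33  33  34  33  33  33  33  42 165]
206 (np.int64(311), np.int64(336)) [ 32  33  34  33  35  33  32  33  44 165]
210 (np.int64(311), np.int64(336)) [ 33  32  32  38 103  32  34  32  44 165]
214 (np.int64(311), np.int64(336)) [ 32  33  33  37 103  33  31  33  52 164]
218 (np.int64(311), np.int64(335)) [ 32  32  33  39  97  32  33  32  99 165]
222 (np.int64(311), np.int64(335)) [ 34  32  33  41  96  32  32  34 101 164]
226 None [164 165 164 164 161 161 161 161 165 164]
[]
```

Run:
```python
from h import *
p=np.load("w1.npy",allow_pickle=True).item();o=get_obs()
from scipy.spatial.transform import Rotation as Ro
T=Ro.from_quat(o["ee_rot"]).as_matrix()
for uv in[(311,224.5),(335.5,224.5),(311,190),(336.5,181)]: print(uv,[ (T.T@(ray(p,uv,z)-o["position"])).round(4).tolist() for z in(.04,0.)])
f=(ray(p,(311,224.5),.04)+ray(p,(335,224.5),.04))/2
for d in(-28,-27,-30): print("centre",f-.017*np.array([np.cos(np.radians(d)),np.sin(np.radians(d)),0]))
print("white line dir", np.degrees(np.arctan2(*(ray(p,(323.9,222),.04)-ray(p,(323.5,209),.04))[1::-1])))
print("tool x az",np.degrees(np.arctan2(T[1,0],T[0,0])),"y",np.degrees(np.arctan2(T[1,1],T[0,1])))
```

```text
(311, 224.5) [[-0.0154, -0.0087, 0.0963], [-0.0296, -0.0101, 0.1363]]
(335.5, 224.5) [[-0.0154, 0.0135, 0.0963], [-0.0296, 0.0158, 0.1363]]
(311, 190) [[0.0166, -0.0084, 0.0963], [0.0078, -0.0098, 0.1363]]
(336.5, 181) [[0.0246, 0.0138, 0.0963], [0.0172, 0.0161, 0.1363]]
centre [ 0.44061324 -0.14423399  0.04      ]
centre [ 0.44047624 -0.14449717  0.04      ]
centre [ 0.44090092 -0.14371501  0.04      ]
white line dir -25.97695009916707
tool x az 152.11484787896794 y 62.11484697678021
```

Call:
{"op": "carry_out", "data": {
  "commands": [
    [[0.04,0.06,0.5,0,0,0],[0,0,0.6,0,0,0],[0,0,0.6,0,0,0],[0,0,0.6,0,0,0],[0,0,0.5,0,0,0],[0,0,0.32,0,0,0],[0,0,0,0,0,0],[0,0,0,0,0,0]]
  ],
  "hand": -0.2
}}

```text
clock: 2.95
position: [0.4418, -0.1438, 0.0119]
ee_rot: [0.241, 0.971, 0.0, 0.001]
ft_force: [0.0, -1.2, 0.4]
grip_width: 0.598
grasp_force: 0.0
```

Call:
{"op": "carry_out", "data": {
  "commands": [
    [[0,0,0,0,0,0],[0,0,0,0,0,0],[0,0,0,0,0,0],[0,0,0,0,0,0],[0,0,0,0,0,0],[0,0,0,0,0,0],[0,0,0,0,0,0],[0,0,0,0,0,0]]
  ],
  "hand": 1,
  "force": 50
}}

```text
clock: 3.62
position: [0.4419, -0.1438, 0.0121]
ee_rot: [0.241, 0.971, 0.001, 0.001]
ft_force: [-2.0, 1.4, 10.4]
grip_width: 0.272
grasp_force: 48.6
```

Call:
{"op": "carry_out", "data": {
  "commands": [
    [[0,0,-0.5,0,0,0],[0,0,-0.9,0,0,0],[0,0,-0.9,0,0,0],[0,0,-0.9,0,0,0],[-0.3,-0.2,-0.5,0,0,0],[-0.7,-0.5,0,0,0,0],[-0.8,-0.55,0,0,0,0],[-0.8,-0.55,0,0,0,0],[-0.8,-0.55,0,0,0,0],[-0.8,-0.55,0,0,0,0],[-0.8,-0.55,0,0,0,0],[-0.8,-0.55,0,0,0,0],[-0.7,-0.5,0,0,0,0],[-0.33,-0.15,0,0,0,0],[0,0,0,0,0,0.9],[0,0,0,0,0,0.9],[0,0,0,0,0,0.9],[0,0,0,0,0,0.9],[0,0,0,0,0,0.9],[0,0,0,0,0,0]]
  ]
}}

```text
clock: 5.28
position: [0.5952, -0.4357, 0.1592]
ee_rot: [0.463, 0.887, -0.0, 0.0]
ft_force: [-0.1, -1.0, -1.1]
grip_width: 0.272
grasp_force: 49.5
```

Run:
```python
from h import *
o=get_obs();p=camera_params("wrist");im=camera("wrist");cv2.imwrite("pics/w2.png",im[:,:,::-1])
print(o["position"],o["ee_rot"],o["joint_pos"].round(2),o["grip_width"]); np.save("w2.npy",p,allow_pickle=True)
u,v=proj(p,[.5677,-.3948,.055]);print(u,v)
u,v=int(u),int(v);x=max(u-60,0);y=max(v-45,0)
c=np.full((540,720,3),0,np.uint8);q=cv2.resize(im[y:y+90,x:x+120,::-1],None,fx=6,fy=6,interpolation=cv2.INTER_CUBIC);c[:q.shape[0],:q.shape[1]]=q
cv2.imwrite("pics/w2c.png",c);print(x,y)
```

```text
[ 0.59524262 -0.43573276  0.15924506] [ 4.62678818e-01  8.86525952e-01 -2.92269103e-05  2.16158462e-04] [ 0.07  0.77  0.88  1.23 -0.58  1.39  1.51] 0.27245561338693575
321.43552212537054 149.59963641444105
261 104
```

View pics/w2c.png

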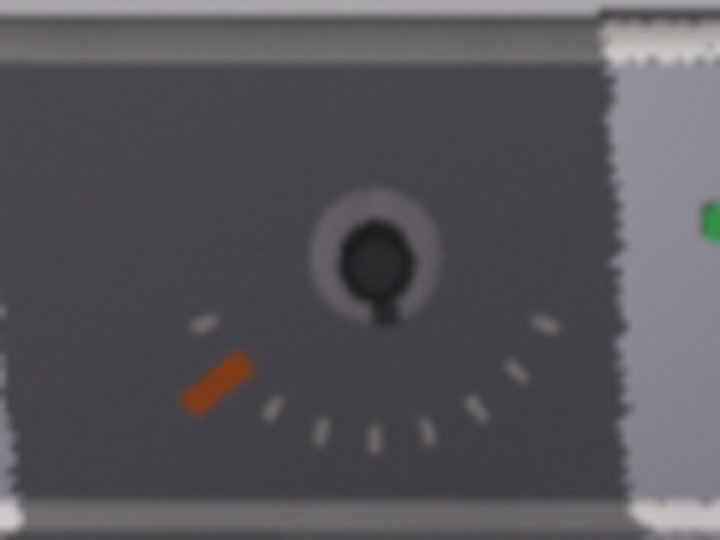

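The crop shows the spindle's collar centred at (376,256), the spindle tip at (377,262) and the key visible with its outer end at (386,320). The orange mark runs from (247,362) to (190,405). I'll compute the positions and the key angle.

Run:
```python
from h import *
from scipy.spatial.transform import Rotation as Ro
p=np.load("w2.npy",allow_pickle=True).item();o=get_obs();T=Ro.from_quat(o["ee_rot"]).as_matrix()
f=lambda u,v:(u/6+261-.4,v/6+104-.4)
az=lambda a:np.degrees(np.arctan2(a[1],a[0]))
col=ray(p,f(376,256),.044+.001);tip=ray(p,f(377,263),.066);print("foot",col,"tip",tip)
S=(col+tip)/2
for z in(.05,.054):
    k=ray(p,f(386.5,322),z);print("key",az(k-S),np.linalg.norm((k-S)[:2]))
m=ray(p,f(218,385),.044);print("mark",az(m-S),np.linalg.norm((m-S)[:2]))
tk=[ray(p,f(*q),.044) for q in((375,440),(205,323),(545,323))];print([ (az(t-S),np.linalg.norm((t-S)[:2])) for t in tk])
# deck front edge line direction
e=ray(p,f(550,507),.056)-ray(p,f(100,507),.056);print("edge y az",az(e))
print("tool x az",az(T[:,0]))
t=T.T@(S-o["position"]);print("shift tool (mm)",t[:2]*1000,"units",t[:2]/.04)
```

```text
foot [ 0.56783279 -0.39201437  0.045     ] tip [ 0.56752006 -0.39171346  0.066     ]
key -45.65321368019855 0.009735235348575313
key -45.64893050448397 0.009312495942079895
mark -105.84615164562723 0.03150941870441334
[(np.float64(-55.11019614798761), np.float64(0.02854957689437085)), (np.float64(-123.44879863285298), np.float64(0.028177452301868088)), (np.float64(13.20277256511103), np.float64(0.028044782853475923))]
edge y az 34.93150065365344
tool x az 125.21005109059128
shift tool (mm) [51.82094336  2.89641051] units [1.29552358 0.07241026]
```

Run:
```python
from h import *
from scipy.spatial.transform import Rotation as Ro
p=np.load("w2.npy",allow_pickle=True).item();o=get_obs();T=Ro.from_quat(o["ee_rot"]).as_matrix()
im=cv2.imread("pics/w2.png");c=im[215:335,240:400]
cv2.imwrite("pics/w2k.png",cv2.convertScaleAbs(cv2.resize(c,None,fx=5,fy=5,interpolation=cv2.INTER_CUBIC),alpha=2.5))
for n,q in(("under c",(0,0,.012)),("corner+x+y",(.017,.012,.012)),("+x-y",(.017,-.012,.012)),("-x+y",(-.017,.012,.012)),("beak",(-.022,0,.005))):
    print(n,(proj(p,o["position"]+T@np.array(q))-[240,215])*5)
```

```text
under c [401.8313375  147.81199954]
corner+x+y [503.1730118   13.65923501]
+x-y [299.14986287  14.6022314 ]
-x+y [499.15052009 274.06520926]
beak [402.72610575 340.74105134]
```

View pics/w2k.png

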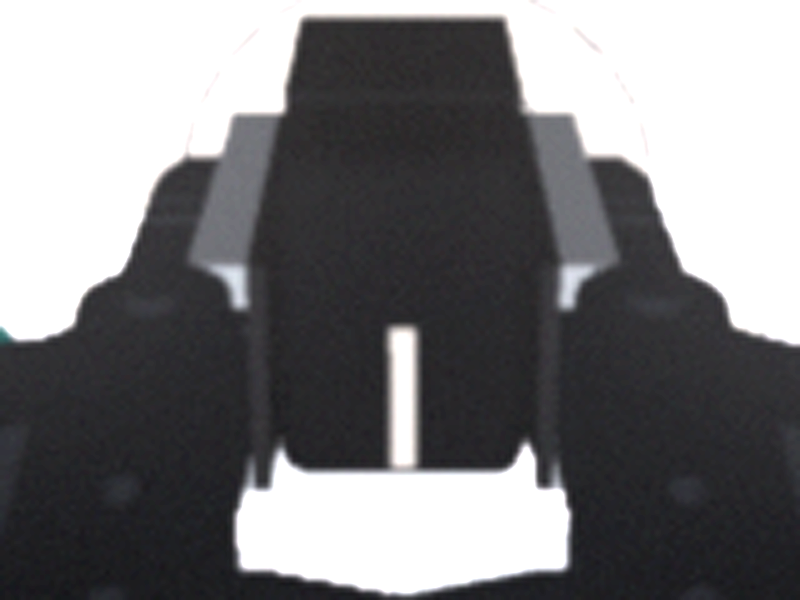

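Call:
{"op": "carry_out", "data": {
  "commands": [
    [[0.43,0.02,0,0,0,0],[0.44,0.02,0,0,0,0],[0.43,0.02,0,0,0,0],[0,0,0,0,0,-0.76],[0,0,0,0,0,-0.76],[0,0,0.7,0,0,0],[0,0,0.7,0,0,0],[0,0,0.5,0,0,0],[0,0,0,0,0,0],[0,0,0,0,0,0]]
  ]
}}

```text
clock: 6.17
position: [0.5668, -0.3918, 0.0825]
ee_rot: [0.388, 0.922, 0.0, -0.001]
ft_force: [1.5, -0.3, -0.8]
grip_width: 0.273
grasp_force: 49.5
```

Run:
```python
from h import *
from scipy.spatial.transform import Rotation as Ro
o=get_obs();T=Ro.from_quat(o["ee_rot"]).as_matrix();print(o["position"],np.degrees(np.arctan2(-T[1,0],-T[0,0])),o["ft_force"])
im=camera("scene");s=camera_params("scene");u,v=proj(s,[.5677,-.3925,.066]);print(u,v)
x,y=int(u)-40,int(v)-35
cv2.imwrite("pics/s1.png",cv2.convertScaleAbs(cv2.resize(im[y:y+60,x:x+80,::-1],None,fx=10,fy=10,interpolation=cv2.INTER_CUBIC),alpha=1.8))
for n,q in(("under c",(0,0,.012)),("+x+y",(.017,.012,.012)),("+x-y",(.017,-.012,.012)),("-x+y",(-.017,.012,.012)),("-x-y",(-.017,-.012,.012))):
    print(n,(proj(s,o["position"]+T@np.array(q))-[x,y])*10)
for z in(.066,.044): print("spindle",z,(proj(s,[.5677,-.3925,z])-[x,y])*10)
```

```text
[ 0.56676998 -0.39179655  0.08253534] -45.63982568294121 [ 1.54323479 -0.28434127 -0.80293602]
347.3818823523142 175.68015998210532
under c [400.78681226 345.90297689]
+x+y [316.33509787 330.81456355]
+x-y [356.26593548 399.66630713]
-x+y [444.24562743 293.42219034]
-x-y [485.8081276  361.09315697]
spindle 0.066 [403.81882352 356.80159982]
spindle 0.044 [398.65755555 417.07279127]
```

View pics/s1.png

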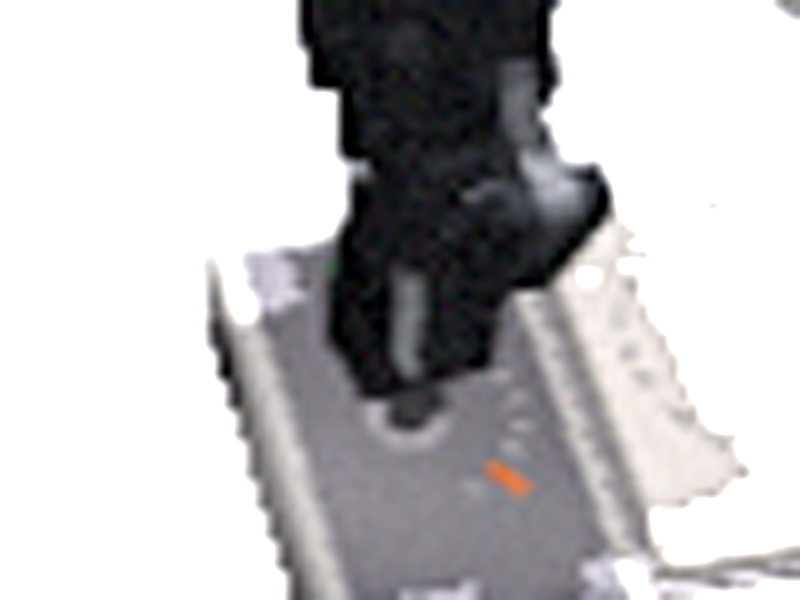

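The scene crop shows the knob's lower corners at (365,397) and (490,362), just above the spindle, with the collar at about (408,420). That leaves a possible 1–2 mm offset to the right, which I'll check by feel as I lower.

Call:
{"op": "carry_out", "data": {
  "commands": [
    [[0,0,0.06,0,0,0],[0,0,0.06,0,0,0],[0,0,0.06,0,0,0],[0,0,0.06,0,0,0],[0,0,0,0,0,0],[0,0,0,0,0,0]]
  ]
}}

```text
clock: 6.72
position: [0.567, -0.3921, 0.0728]
ee_rot: [0.389, 0.921, 0.0, -0.0]
ft_force: [0.3, -0.1, -0.0]
grip_width: 0.272
grasp_force: 49.5
```

Call:
{"op": "carry_out", "data": {
  "commands": [
    [[0,0,0.06,0,0,0],[0,0,0.06,0,0,0],[0,0,0.06,0,0,0],[0,0,0.05,0,0,0],[0,0,0,0,0,0],[0,0,0,0,0,0]]
  ]
}}

```text
clock: 7.22
position: [0.567, -0.3921, 0.0635]
ee_rot: [0.389, 0.921, 0.0, -0.0]
ft_force: [1.0, -0.1, -0.8]
grip_width: 0.273
grasp_force: 49.5
```

Call:
{"op": "carry_out", "data": {
  "commands": [
    [[0,0,0.05,0,0,0],[0,0,0.05,0,0,0],[0,0,0.05,0,0,0],[0,0,0,0,0,0],[0,0,0,0,0,0]]
  ]
}}

```text
clock: 7.63
position: [0.567, -0.3921, 0.0575]
ee_rot: [0.389, 0.921, 0.0, -0.0]
ft_force: [1.5, -0.3, -1.3]
grip_width: 0.275
grasp_force: 49.5
```

Call:
{"op": "carry_out", "data": {
  "commands": [
    [[0,0,0.03,0,0,0],[0,0,0.03,0,0,0],[0,0,0.02,0,0,0],[0,0,0,0,0,0],[0,0,0,0,0,0]]
  ]
}}

```text
clock: 8.05
position: [0.5671, -0.3923, 0.0562]
ee_rot: [0.389, 0.921, 0.0, 0.0]
ft_force: [-4.5, 5.5, 13.6]
grip_width: 0.274
grasp_force: 51.6
```

Call:
{"op": "carry_out", "data": {
  "commands": [
    [[0,0,-0.03,0,0,0],[0,0,0,0,0,0.63],[0,0,0,0,0,0.63],[0,0,0,0,0,0.63],[0,0,0,0,0,0.63],[0,0,0,0,0,0.63],[0,0,0,0,0,0.63],[0,0,0,0,0,0.63],[0,0,0,0,0,0.63],[0,0,0,0,0,0.63],[0,0,0,0,0,0.63],[0,0,0,0,0,0.63],[0,0,0,0,0,0.63],[0,0,0,0,0,0.63],[0,0,0,0,0,0.63],[0,0,0,0,0,0.63],[0,0,0,0,0,0.63],[0,0,0,0,0,0],[0,0,0,0,0,0]]
  ]
}}

```text
clock: 9.63
position: [0.5699, -0.3917, 0.0564]
ee_rot: [0.799, 0.601, 0.001, 0.002]
ft_force: [8.7, -1.6, -0.5]
grip_width: 0.271
grasp_force: 49.8
```

Run:
```python
from h import *
from scipy.spatial.transform import Rotation as Ro
o=get_obs();T=Ro.from_quat(o["ee_rot"]).as_matrix();print(o["position"],np.degrees(np.arctan2(-T[1,0],-T[0,0])),o["ft_force"],o["torque"],o["joint_pos"].round(2))
```

```text
[ 0.5698924  -0.39173471  0.05637651] -106.15318835970336 [ 8.72447489 -1.58149536 -0.48969681] [-0.21136911 -2.17199961  0.18680074] [-0.11  0.86  1.02  1.49 -0.76  1.22  0.74]
```

Call:
{"op": "carry_out", "data": {
  "commands": [
    [[0,0.04,0.03,0,0,0.04],[0,0.02,0.02,0,0,0],[0,0,0,0,0,0],[0,0,0,0,0,0]]
  ]
}}

```text
clock: 9.97
position: [0.5702, -0.392, 0.0562]
ee_rot: [0.801, 0.599, 0.001, -0.0]
ft_force: [-4.6, 10.4, 22.0]
grip_width: 0.272
grasp_force: 52.8
```

Call:
{"op": "carry_out", "data": {
  "commands": [
    [[0,-0.01,-0.04,0,0,0],[0,0,0,0,0,0],[0,0,0,0,0,0]]
  ]
}}

```text
clock: 10.22
position: [0.5701, -0.3919, 0.0563]
ee_rot: [0.801, 0.599, 0.001, 0.0]
ft_force: [0.8, 5.0, 9.6]
grip_width: 0.273
grasp_force: 51.3
```

Call:
{"op": "carry_out", "data": {
  "commands": [
    [[0,0,0,0,0,0],[0,0,0,0,0,0],[0,0,0,0,0,0],[0,0,0,0,0,0],[0,0,0,0,0,0]]
  ],
  "hand": -0.2
}}

```text
clock: 10.63
position: [0.5685, -0.3929, 0.055]
ee_rot: [0.801, 0.598, -0.0, -0.0]
ft_force: [0.3, -0.1, 0.6]
grip_width: 0.599
grasp_force: 0.0
```

Call:
{"op": "carry_out", "data": {
  "commands": [
    [[0,0,-0.2,0,0,0],[0,0,-0.5,0,0,0],[0,0,-0.8,0,0,0],[0,0,-0.8,0,0,0],[0,0,-0.6,0,0,0],[0,0,0,0,0,0],[0,0,0,0,0,0]]
  ]
}}

```text
clock: 11.22
position: [0.5692, -0.3934, 0.1732]
ee_rot: [0.801, 0.598, 0.001, 0.001]
ft_force: [-1.3, 0.8, -0.3]
grip_width: 0.601
grasp_force: 0.0
```

Run:
```python
from h import *
o=get_obs();p=camera_params("wrist");im=camera("wrist");np.save("w3.npy",p,allow_pickle=True);cv2.imwrite("pics/w3.png",im[:,:,::-1])
u,v=proj(p,[.5688,-.392,.06]);print(o["position"],o["ft_force"],u,v)
x,y=int(u)-60,int(v)-45;print(x,y)
cv2.imwrite("pics/w3c.png",cv2.convertScaleAbs(cv2.resize(im[y:y+90,x:x+120,::-1],None,fx=6,fy=6,interpolation=cv2.INTER_CUBIC),alpha=1.6))
```

```text
[ 0.56922195 -0.39339377  0.17318222] [-1.25709678  0.80772257 -0.30243794] 320.00059496937837 199.4093209733545
260 154
```

View pics/w3c.png

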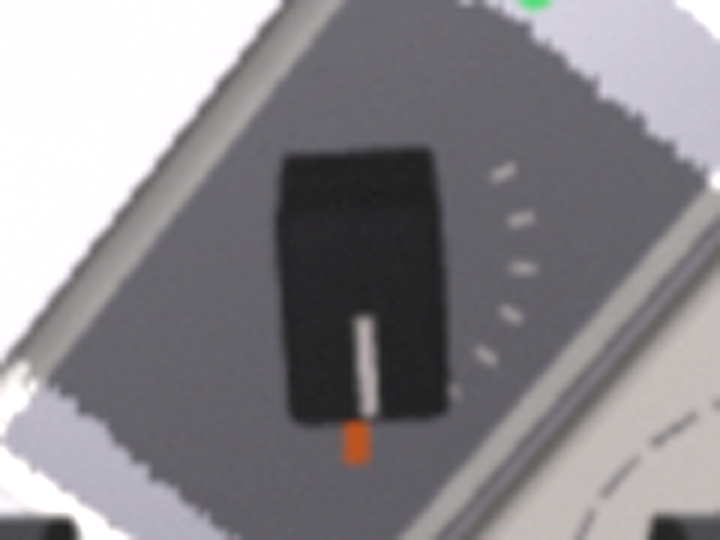

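The crop shows the knob seated, with its white line running from (363,318) to (371,412). The orange mark is at (357,443), so the pointer is a few degrees off. I'll quantify that.

Run:
```python
from h import *
from scipy.spatial.transform import Rotation as Ro
p=np.load("w3.npy",allow_pickle=True).item();o=get_obs();T=Ro.from_quat(o["ee_rot"]).as_matrix()
im=cv2.imread("pics/w3.png");sub=im[150:250,260:380].astype(int)
az=lambda a:np.degrees(np.arctan2(a[1],a[0]))
mk=np.argwhere((sub[:,:,2]-sub[:,:,0]>60));mc=mk.mean(0)[::-1]+[260,150]
g=sub.sum(2)/3
mask=np.zeros(g.shape,np.uint8);mask[54:74,50:70]=(g[54:74,50:70]>70);
wl=np.argwhere(mask)[:,::-1]+[260,150]
print("mark px",mc,"line px n",len(wl))
P=np.array([ray(p,q,.084) for q in wl.astype(float)])[:,:2];c=P.mean(0);d=np.linalg.svd(P-c)[2][0]
if d@-T[:2,0]<0:d=-d
print("line az",az(d),"tool",az(-T[:,0]),"line length",np.ptp((P-c)@d))
# side edges of top at z=.084
f=lambda u,v:(u/6+260-.4,v/6+154-.4)
L=ray(p,f(291,410),.084)-ray(p,f(277,215),.084);R=ray(p,f(449,405),.084)-ray(p,f(436,215),.084)
print("sides",az(L),az(R))
C=(ray(p,f(291,420),.084)+ray(p,f(449,412),.084)+ray(p,f(277,212),.084)+ray(p,f(438,208),.084))/4
F=(ray(p,f(291,420),.084)+ray(p,f(449,412),.084))/2
m=ray(p,mc,.044);print("centre",C,"front",F,"mark",m,"az from S",[az(m-np.array([*s,0])) for s in((.5677,-.3919),(C[0],C[1]))])
print("width",np.linalg.norm(ray(p,f(291,420),.084)-ray(p,f(449,412),.084)))
print("C in tool mm",(T.T@(C-o["position"]))[:2]*1000)
```

```text
mark px [318.95 227.15] line px n 42
line az -102.66175324922366 tool -106.50501999852538 line length 0.013886982306165002
sides -103.23899766930526 -101.97201105227383
centre [ 0.56906642 -0.39178976  0.084     ] front [ 0.56553526 -0.40693209  0.084     ] mark [ 0.55811502 -0.42430412  0.044     ] az from S [np.float64(-106.47796449527594), np.float64(-108.61442029878674)]
width 0.023323356843014426
C in tool mm [ 0.93981178 -0.14802619]
```

Call:
{"op": "carry_out", "data": {
  "commands": [
    [[0.02,-0.01,0,0,0,-0.65],[0,0,0.6,0,0,0],[0,0,0.8,0,0,0],[0,0,0.7,0,0,0],[0,0,0.5,0,0,0],[0,0,0.28,0,0,0],[0,0,0,0,0,0],[0,0,0,0,0,0]]
  ]
}}

```text
clock: 11.93
position: [0.5685, -0.3919, 0.0559]
ee_rot: [0.78, 0.625, -0.0, -0.0]
ft_force: [-0.1, -0.8, 1.1]
grip_width: 0.602
grasp_force: 0.0
```

Call:
{"op": "carry_out", "data": {
  "commands": [
    [[0,0,0,0,0,0],[0,0,0,0,0,0],[0,0,0,0,0,0],[0,0,0,0,0,0],[0,0,0,0,0,0],[0,0,0,0,0,0],[0,0,0,0,0,0]]
  ],
  "hand": 1,
  "force": 100
}}

```text
clock: 12.52
position: [0.5696, -0.3925, 0.0579]
ee_rot: [0.78, 0.625, 0.001, 0.001]
ft_force: [0.7, 0.3, 7.0]
grip_width: 0.264
grasp_force: 98.4
```

Run:
```python
from h import *
from scipy.spatial.transform import Rotation as Ro
o=get_obs();T=Ro.from_quat(o["ee_rot"]).as_matrix();print(o["position"],np.degrees(np.arctan2(-T[1,0],-T[0,0])),o["ft_force"],o["torque"])
```

```text
[ 0.56960048 -0.39252979  0.05787845] -102.58847452223263 [0.65502345 0.31784184 7.00155456] [0.03061761 0.02573198 0.04206254]
```

Call:
{"op": "carry_out", "data": {
  "commands": [
    [[0,0,0,0,0,0.33],[0,0,0,0,0,0.33],[0,0,0,0,0,0.3],[0,0,0,0,0,0],[0,0,0,0,0,0]]
  ]
}}

```text
clock: 12.93
position: [0.5698, -0.3926, 0.0579]
ee_rot: [0.811, 0.585, 0.001, 0.002]
ft_force: [0.5, -0.6, 5.5]
grip_width: 0.261
grasp_force: 98.6
```

Call:
{"op": "carry_out", "data": {
  "commands": [
    [[0,0,0,0,0,0],[0,0,0,0,0,0],[0,0,0,0,0,0],[0,0,0,0,0,0],[0,0,0,0,0,0]]
  ],
  "hand": -0.2
}}

```text
clock: 13.35
position: [0.5686, -0.3918, 0.056]
ee_rot: [0.811, 0.585, -0.0, -0.0]
ft_force: [0.2, 0.3, -0.1]
grip_width: 0.602
grasp_force: 0.0
```

Call:
{"op": "carry_out", "data": {
  "commands": [
    [[0,0,-0.2,0,0,0],[0,0,-0.5,0,0,0],[0,0,-0.8,0,0,0],[0,0,-0.8,0,0,0],[0,0,-0.6,0,0,0],[0,0,0,0,0,0],[0,0,0,0,0,0]]
  ]
}}

```text
clock: 13.93
position: [0.5691, -0.3925, 0.174]
ee_rot: [0.811, 0.585, 0.001, 0.001]
ft_force: [-0.2, 0.4, -0.3]
grip_width: 0.602
grasp_force: 0.0
```

```bash
cat > m.py <<'E'
from h import *
from scipy.spatial.transform import Rotation as Ro
import sys
o=get_obs();p=camera_params("wrist");im=camera("wrist")[:,:,::-1].copy();cv2.imwrite(f"pics/{sys.argv[1]}.png",im)
T=Ro.from_quat(o["ee_rot"]).as_matrix();az=lambda a:np.degrees(np.arctan2(a[1],a[0]))
C=np.array([.569,-.392,.084]);u,v=proj(p,C).astype(int)
i=im.astype(int);a=i[v-20:v+50,u-30:u+30]
mk=np.argwhere(a[:,:,2]-a[:,:,0]>60);mc=mk.mean(0)[::-1]+[u-30,v-20]
g=i.sum(2)/3;b=g[v-4:v+17,u-8:u+8]
k=(b>70).astype(np.uint8);n,l,st,c=cv2.connectedComponentsWithStats(k)
j=1+np.argmax([s[4] if s[2]<7 else 0 for s in st[1:]]);wl=np.argwhere(l==j)[:,::-1]+[u-8,v-4]
P=np.array([ray(p,q,.084) for q in wl.astype(float)])[:,:2];c=P.mean(0);d=np.linalg.svd(P-c)[2][0]
if d@-T[:2,0]<0:d=-d
m=ray(p,mc,.044);print("px",u,v,"mark",mc,len(mk),"line n",len(wl),wl.min(0),wl.max(0),"len",np.ptp((P-c)@d))
print("line az",az(d),"tool",az(-T[:,0]),"mark az",az(m-np.array([.5677,-.3919,0])))
E
python3 m.py w4
python3 - <<'E'
import cv2
im=cv2.imread("pics/w4.png");cv2.imwrite("pics/w4c.png",cv2.convertScaleAbs(cv2.resize(im[150:250,255:385],None,fx=6,fy=6,interpolation=cv2.INTER_CUBIC),alpha=1.6))
E
```

```text
px 320 206 mark [320.22222222 227.88888889] 18 line n 40 [320 208] [322 222] len 0.012999625759941043
line az -105.95600821124462 tool -108.36823535474113 mark az -106.7783625659602
```

Run:
```python
from h import *
for n in("w3","w4"):
    g=cv2.imread(f"pics/{n}.png",0).astype(int)
    print(n,[ (lambda xs:(xs.min()+295,xs.max()+295,len(xs)))(np.where(g[r,295:345]<45)[0]) for r in(196,204,214)],[ (lambda ys:(ys.min()+165,ys.max()+165))(np.where(g[165:240,c]<45)[0]) for c in(312,328)])
o=get_obs();p=camera_params("wrist")
b=camera("top");cv2.imwrite("pics/top1.png",b[:,:,::-1]);a=cv2.imread("pics/top0.png")
d=cv2.absdiff(a,cv2.imread("pics/top1.png")).max(2)
for n,(u,v) in dict(timer=(273,141),petri=(403,249),flask=(320,275),beaker=(396,130),bigknob=(283,222)).items(): print(n,d[v-14:v+14,u-14:u+14].max())
```

```text
w3 [(np.int64(306), np.int64(333), 28), (np.int64(307), np.int64(334), 28), (np.int64(308), np.int64(334), 23)] [(np.int64(180), np.int64(224)), (np.int64(179), np.int64(223))]
w4 [(np.int64(307), np.int64(334), 28), (np.int64(307), np.int64(334), 28), (np.int64(308), np.int64(335), 25)] [(np.int64(181), np.int64(224)), (np.int64(180), np.int64(224))]
timer 102
petri 6
flask 5
beaker 16
bigknob 54
```

Run:
```python
from h import *
b=camera("scene")[:,:,::-1];a=cv2.imread("pics/scene0.png");d=cv2.absdiff(a,b).max(2)
for n,(u,v) in dict(timer=(290,156),petri=(369,272),flask=(276,264),beaker=(398,164),bigknob=(263,209)).items():
    w=d[v-12:v+12,u-14:u+14];print(n,w.max(),(w>40).sum())
t=cv2.imread("pics/top1.png",0);print(t[128:156:3,258:290:4]);print(cv2.imread("pics/top0.png",0)[128:156:3,258:290:4])
```

```text
timer 12 0
petri 13 0
flask 11 0
beaker 13 0
bigknob 85 14
[[100  97  95  92  90  89  86  83]
 [ 96  93  92  89  86  84  82  78]
 [ 93  91  88  85  83  80  77  73]
 [ 89  87  84  81  79  75  71  66]
 [ 87  84  81  78  74  70  65  60]
 [ 83  79  76  73  68  64  57  52]
 [ 78  74  71  66  62  54  49  42]
 [ 73  69  65  61  53  48  39  33]
 [ 67  65  56  51  44  36  71 116]
 [ 62  54  49  42  33 116 117 117]]
[[113 112 113 112 119 134 131 113]
 [113 112 133 122  93  88 134 112]
 [113 121  88  68  93  60 134 111]
 [113 134  44  63  96  97 125 113]
 [112 134  99 112 135 135 135 114]
 [111 133 134 135 135 135  75 134]
 [111 111 125 135  45 134  72 134]
 [113 112  65  82  99 136 130  91]
 [112 112 136 135 116  52  77 113]
 [113 112  72  71 113 113 113 113]]
```

```bash
python3 -c "from workcell import *;print(hand_in())"
```

```text
the job is handed in; nothing more can be done
None
```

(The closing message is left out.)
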